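# Load a mounted mortar section into a spring-arm slide holder

## Robot

A 7-joint arm with a two-finger parallel gripper is mounted at the origin on the work surface. World frame = base frame: x ahead of the robot, y to its left, z up, the work surface at z = 0. Lengths are in mm, angles in rad, forces in N, time in s.
With the tool pointing down it reaches from about 400 to 875 mm from the base axis. Payload 4.4 kg.
Tool frame: the origin (TCP) lies on the centre line of the jaws, within the pads' length; the fingertips stand ctrl.nose_length ahead of it and the grasp point (between the pads) lies 6 mm ahead of it (ctrl.nose_length is the distance from the TCP to the fingertips, in mm); z points along the fingers, y is the direction in which the jaws open and shut (so a half turn about z gives the same grasp; the last joint's range is limited). The gripper opens to 85 mm and grips with 20 to 120 N. Pads are 22 mm wide; open, the fingers measure 114 mm over their backs; the gripper's body (76 mm by 85 mm) begins 54 mm behind the grasp point. The pads swing forward as they close: fully open they stand 13 mm farther back than shut.
Start: joints at [-1.295, 0.628, 0.038, 1.517, -0.027, 0.996, -0.02], TCP at [217.847, 612.422, 256.313] pointing down, gripper open.
Joint ranges: [-3.06, 3.06], [-0.37, 2.12], [-1.25, 1.32], [0.18, 2.47], [-1.1, 4.24], [0.23, 1.98], [-2.94, 2.94]. Speed limits (rad/s): [2.57, 2.57, 3.14, 3.14, 3.14, 3.14, 3.14].

## Interface

Orientations are given as [roll, pitch, yaw] about the fixed x, y, z axes, in that order (R = Rz(yaw) Ry(pitch) Rx(roll)).
In Python, from cell import ctrl, vision gives the robot as it stands. The module is installed in compiled form; this text tells all that it offers.
- The arm moves only by the shell command python3 -m inch 'ROWS'. ROWS is a JSON object of lists of equal length, an entry for each row: "travel": the shift along the tool's x, y, z in cm, a list of three; "twist": the turn about the tool's z in degrees; "fingers": the finger opening in cm, from 0 to 8.54. A call has exactly 10 rows; each row is the pose to reach, as a shift and turn from the pose commanded when the call began, along the tool's axes at that moment; what a row does not reach only later rows make up. A row lasts 1/12 s, in which the tool goes at most 41.7 mm and 7.16 degrees, less where a joint would pass 70% of its speed; a pose out of reach is approached as far as the arm can. A call with a gripper value outside its range is refused whole. The fingers move at their own pace and stop on an object; the grip force is fixed at half the most. Time passes only in rows, so rows that repeat a pose let the fingers close, or fill a call up. It gives the time, the measured TCP pose, the force and the opening at its end, in the units of the state.
- ctrl.read_state(): the state, without advancing time (a new reading comes with each control period).
- vision.get_image(name): name is "scene" or "top" or "wrist"; returns a dict with "frame" (384x512x3 uint8, red, green, blue), "fx", "fy", "cx", "cy" (pixels), "position" and "orientation" of the camera in the world. Camera axes: x right, y down, z forward; pixel columns grow to the right and rows downward; lengths in mm; the calibration is good to about 2 mm. A picture is of the moment at which its call begins. There is no depth.
- ctrl.finish_job(): hands the job in, once; it reports no verdict.
The state is a dict: "clock": time; "qpos": joint angles; "qd": joint speeds; "tau": joint torques, N m; "eef_pos": TCP position; "tool_rot": TCP orientation; "force": force on the tool from outside, world axes, zero at the start; "torque": the same for the moment, N m; "width": finger opening in mm.
Only numpy, scipy, OpenCV 4.12 (cv2) and the standard library are available. Lean on these libraries where they do the work, as an engineer would, in place of code of your own. Each camera call takes 0.05 s, during which the arm holds its last target.

## Task

Load the mounted mortar section (the glass slide with the block on it) into the slide holder: with the slide's own long edge draw the sprung curved arm back, lower the slide flat onto the deck, and ease it gently along until you feel it bear on both the fixed edge and the end stop. Only then let go, so that the arm holds it there, fully home. The glass is brittle: never press it hard on any part of the holder, do not drop or tip it, and leave everything else on the bench alone.

Things in the scene. Friction and masses are not known exactly. Their poses are not given: they have to be found in the camera images.
- holder: Slide holder, fixed, left or right on the bench: deck top 34 mm above the bench, base 150 x 170 mm. Origin: bench level. +x: from the sprung arm to the fixed edge; +y: along the edge to the end stop. Home, the slide's centre is at x = 0, its 76 mm side along y; its y depends on where the end stop is set. Pivot post (12 mm dia, 20 mm above the deck) at x -50, y +50 mm.
- deck: Deck of the holder, 116 x 134 mm. Origin and axes: the holder's, raised to the deck top; from x = -75 to +41, y = -67 to +67 mm. The end stop on it is a steel bar along x (x -18 to +14 mm, 10 mm wide, 5 mm high); it is set afresh each time, its face (looking to -y) anywhere from y = +32 to +46 mm. Its place is not measured: find it by eye or by feel.
- edge: Fixed edge: straight steel bar on the deck, 108 mm long (along the holder's y), 10 mm wide, 5 mm high. Its face is at x = +25 mm in the holder's frame, looking to -x. Origin and axes: the holder's, raised to the deck top (34 mm).
- clip (a joint): Sprung curved arm, 8 mm steel rod, swinging level just over the deck about the pivot post; its free end presses towards the fixed edge and end stop. 0 rad at rest (its start), grows as drawn back towards -x, limit 0.6; about 0.21 bearing on a seated slide. Drawing it back takes about 2 N at first and 4 to 5 N at 0.3 rad. Metal and glass are smooth. No catch: let go, it springs forward at once.
- roller (a point): Centre of the upright pin at the free end of the curved arm: 8 mm diameter, 1.5 to 19.5 mm above the deck (this point: 10 mm above it). At rest it is at holder x = -18, y = +0.6 mm, 11 mm inside the slide's place; it must be drawn back to x = -29 mm or beyond for the slide to fit down between it and the fixed edge.
- slide_mid (a point): The slide: glass plate 50 (x) x 76 (y) x 6 mm with a grey mortar block 30 (x) x 46 (y) x 25 mm high bonded on its middle; 31 mm high, 0.1 to 0.18 kg. Either way round will do. Grip the block by its ends (46 mm, along y); the glass reaches 15 mm beyond them, under the fingers. This point: its middle, 15.5 mm above the underside; seated, 49.5 mm above the bench. Starts flat on the bench.
- jar: Bystander, leave alone: closed glass jar with a black lid, 60 mm dia x 85 mm high; on the bench, origin under its middle.
- prism: Bystander, leave alone: mortar prism 40 x 160 x 40 mm, lying; on the bench, origin under its middle.
- spatula: Bystander, leave alone: small spatula lying flat; on the bench, origin under its middle.
- blank: Bystander, leave alone: bare glass plate 76 x 50 x 6 mm with no block on it; on the bench, origin under its middle.
- sieve: Bystander, leave alone: small round open steel sieve, 100 mm dia x 45 mm high; on the bench, origin under its middle.
- brush: Bystander, leave alone: brush lying flat; on the bench, origin under its middle.
- weight: Bystander, leave alone: brass balance weight with a knob, 38 mm dia x 48 mm high; on the bench, origin under its middle.

How it is judged (in metres and radians):
On the way, in this order (a step that is already met when the one before it is completed fails the run):
1. the curved arm is drawn back far enough for the slide (arm joint above 0.225 rad) by the slide that the gripper holds, the slide touching the arm (value of joint clip above 0.225 rad and contact force between slide and clip above 1 N and contact force between the fingers and slide above 2 N), for 0.1 s.
2. the slide lies flat on the deck (centre 47.5 to 51.5 mm above the bench), still held by the gripper, and bears on the fixed edge and on the end stop with over 1 N each, for 0.2 s (contact force between slide and edge above 1 N and contact force between slide and stop above 1 N and contact force between the fingers and slide above 2 N and z of slide_mid in the frame of holder between 0.0475 and 0.0515 m and angle between slide_mid's own z axis and vertical below 0.04 rad and angle between the y axis of slide_mid and the y axis of holder, either way round below 0.04 rad), for 0.2 s.
At the end, for the whole second after the job is handed in: The slide is released, flat on the deck (level within 0.04 rad, centre 47.5 to 51.5 mm above the bench), parallel to the fixed edge within 0.04 rad, its centre within 2 mm of x = 0 in the holder's frame and 36 to 40 mm from the end stop's face, the curved arm bearing on it with over 1 N (x of slide_mid in the frame of holder between -0.002 and 0.002 m and y of slide_mid in the frame of stop between -0.04 and -0.036 m and z of slide_mid in the frame of holder between 0.0475 and 0.0515 m and angle between slide_mid's own z axis and vertical below 0.04 rad and angle between the y axis of slide_mid and the y axis of holder, either way round below 0.04 rad and contact force between slide and clip above 1 N and contact force between the fingers and slide below 0.1 N); the robot touches nothing.
It fails at once if the slide is pressed on the fixed edge, the end stop or the curved arm with more than 15 N, or on the deck with more than 25 N (contact force between slide and edge above 15 N or contact force between slide and stop above 15 N or contact force between slide and clip above 15 N or contact force between slide and deck above 25 N).
It fails at once if the slide is tipped by more than 0.4 rad (angle between slide_mid's own z axis and vertical above 0.4 rad).
It fails at once if the slide is dropped (faster than 0.4 m/s with no finger on it) (linear speed of slide above 0.4 m/s and contact force between the fingers and slide below 0.1 N).
It fails at once if another thing on the bench is moved by more than 20 mm (distance of any of jar, prism, spatula, blank, sieve, brush, weight from where it was at the start of the episode above 0.02 m).
It also fails if it takes over 72 s, if anything falls off the work surface, if the arm or the gripper's body presses on something with over 40 N, if the wrist force passes 120 N, or if a joint passes its speed limit or range.

## Working session

There is one attempt and no reset: what is moved stays moved. The work goes in short steps, Python scripts to look and compute and a shell command to move; the robot and the scene stay as the last step left them, time stands still between calls to the robot, and variables do not carry over. Pictures are saved under pics/ and viewed, and the job is handed in when it is done.

```bash
mkdir -p pics; cat > h.py <<'E'
from cell import ctrl, vision
import numpy as np, cv2
def snap(n,f):
    im=vision.get_image(n); cv2.imwrite(f'pics/{f}.png',im['frame'][:,:,::-1]); 
    np.save(f'pics/{f}.npy',{k:v for k,v in im.items()},allow_pickle=True); return im
E
python3 - <<'E'
from h import *
s=ctrl.read_state(); print(s, ctrl.nose_length)
for n in ['scene','top','wrist']:
    im=snap(n,n+'0'); print(n,{k:v for k,v in im.items() if k!='frame'})
E
```

```text
{'clock': 0.0, 'qpos': array([-1.29478731,  0.62937004,  0.03843701,  1.5183784 , -0.02700602,
        0.9963127 , -0.02003253]), 'qd': array([ 3.02375352e-04, -1.66007713e-03,  7.96090731e-05,  4.52440027e-04,
        5.98889604e-04, -2.96116034e-04,  9.98372066e-04]), 'tau': array([-9.34163108e-05, -5.63406479e+01,  1.22609787e+00, -1.93432420e+01,
        1.09929498e-02,  1.09672672e-02, -1.91960470e-05]), 'eef_pos': array([217.64543174, 611.85270164, 255.37014454]), 'tool_rot': array([-3.13964211e+00,  1.94856973e-05,  2.79975162e+00]), 'force': array([-0.19186041,  0.27925555,  0.61854531]), 'torque': array([ 0.01230487,  0.0063138 , -0.04045076]), 'width': 85.33329337421222} 25.0
scene {'fx': 366.05801321528565, 'fy': 366.05801321528565, 'cx': 259.1784267330838, 'cy': 191.70135446176556, 'position': array([1006.84840985,  310.21439337,  790.93451601]), 'orientation': array([-2.51972658, -0.00677054,  2.15460987])}
top {'fx': 352.0548044536605, 'fy': 352.0548044536605, 'cx': 250.26989553874301, 'cy': 193.99708913852015, 'position': array([ 494.07461148,   22.65112036, 1155.87779978]), 'orientation': array([-3.06612193e+00,  2.74008751e-03, -1.59481492e+00])}
wrist {'fx': 303.39543466200985, 'fy': 303.39543466200985, 'cx': 254.00454683467714, 'cy': 189.91981459095598, 'position': array([151.20978035, 636.18690025, 372.67658152]), 'orientation': array([2.85984315e+00, 1.84329160e-03, 1.22867947e+00])}
```

View pics/top0.png

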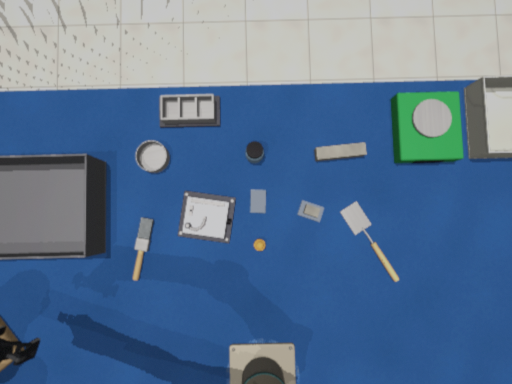

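View pics/scene0.png

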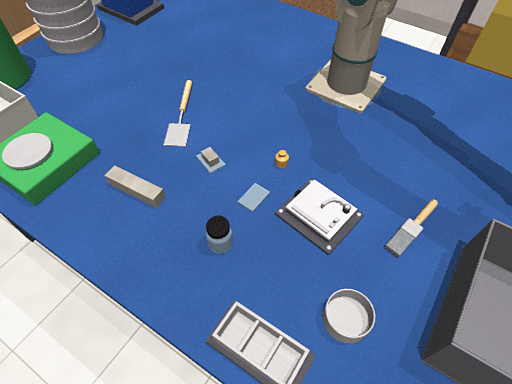

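View pics/wrist0.png

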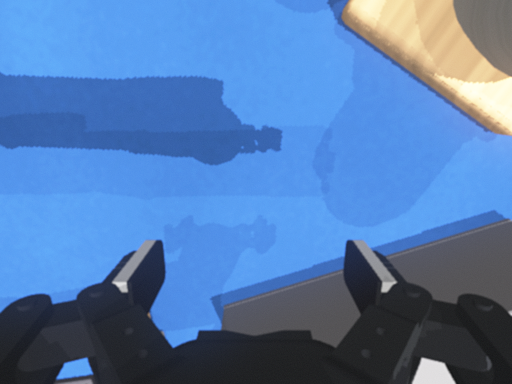

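The top view shows the holder at about (207,217) and the mounted section at (311,211), with the blank at (258,201). I'll enlarge both.

```bash
python3 - <<'E'
import cv2
a=cv2.imread('pics/top0.png')
c=a[185:250,170:245]; c=cv2.resize(c,None,fx=8,fy=8,interpolation=cv2.INTER_CUBIC)
cv2.imwrite('pics/c1.png',c)
c=a[190:235,285:345]; c=cv2.resize(c,None,fx=10,fy=10,interpolation=cv2.INTER_CUBIC)
cv2.imwrite('pics/c2.png',c)
a=cv2.imread('pics/scene0.png')
c=a[170:255,270:370]; c=cv2.resize(c,None,fx=7,fy=7,interpolation=cv2.INTER_CUBIC)
cv2.imwrite('pics/c3.png',c)
E
```

```text
(no output)
```

View pics/c1.png

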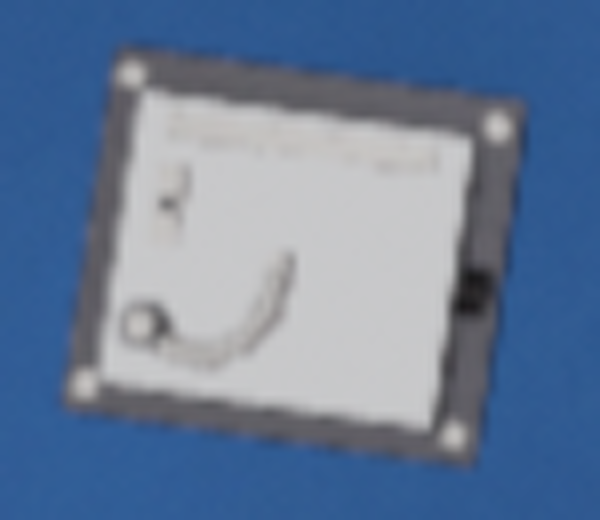

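View pics/c2.png

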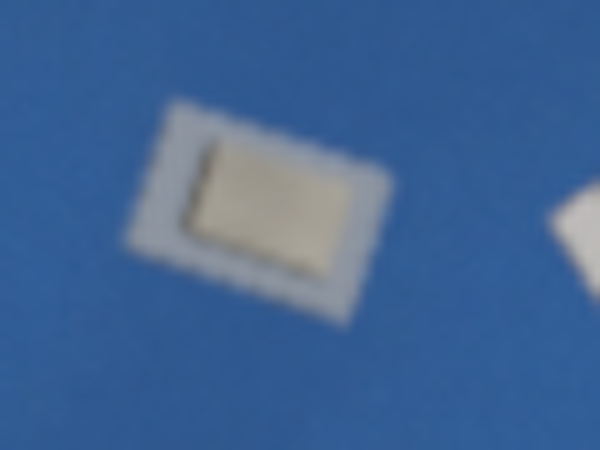

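View pics/c3.png

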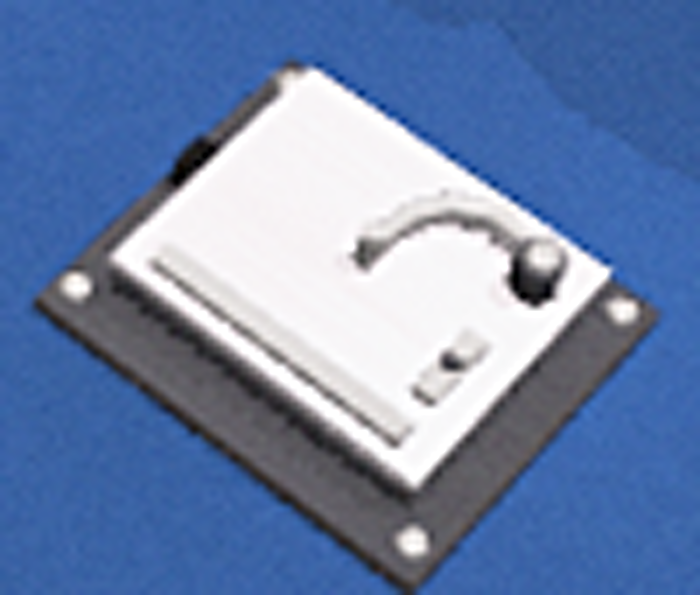

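```bash
cat >> h.py <<'E'
from scipy.spatial.transform import Rotation as Ro
from scipy.optimize import least_squares
def proj(im,P):
    R=Ro.from_euler('xyz',im['orientation']).as_matrix()
    p=(np.atleast_2d(P)-im['position'])@R
    return np.c_[im['cx']+im['fx']*p[:,0]/p[:,2], im['cy']+im['fy']*p[:,1]/p[:,2]]
def unproj(im,uv,z):
    R=Ro.from_euler('xyz',im['orientation']).as_matrix()
    uv=np.atleast_2d(uv); z=np.broadcast_to(z,len(uv))
    d=np.c_[(uv[:,0]-im['cx'])/im['fx'],(uv[:,1]-im['cy'])/im['fy'],np.ones(len(uv))]@R.T
    t=(z-im['position'][2])/d[:,2]
    return im['position']+d*t[:,None]
def load(f): return np.load(f'pics/{f}.npy',allow_pickle=True).item()
def w(pose,L): 
    L=np.atleast_2d(L).astype(float); c,s=np.cos(pose[2]),np.sin(pose[2])
    return np.c_[pose[0]+c*L[:,0]-s*L[:,1],pose[1]+s*L[:,0]+c*L[:,1],L[:,2]]
def fit(obs,x0):
    "obs: list of (im, L, uv)"
    f=lambda x: np.concatenate([(proj(im,w(x,L))-uv).ravel() for im,L,uv in obs])
    r=least_squares(f,x0); return r.x,f(r.x)
E
python3 - <<'E'
from h import *
np.set_printoptions(suppress=True,precision=2)
t=load('top0'); s=load('scene0')
cr=lambda a,o,k:(np.array(a)+.5)/k-.5+np.array(o)
L=np.array([[41,67,34],[41,-67,34],[-75,-67,34],[-75,67,34]])
uv=cr([[142,92],[472,135],[435,430],[100,382]],[170,185],8)
uvs=cr([[412,492],[112,258],[312,68],[610,272]],[270,170],7)
print(unproj(t,uv,34)); print(unproj(s,uvs,34))
for o in ([(t,L,uv)],[(s,L,uvs)],[(t,L,uv),(s,L,uvs)]):
    x,r=fit(o,[500,150,0.1]); print(x,r)
# edge/stop/roller
print('proj top roller',(proj(t,w(x,[[-18,.6,53.5],[-50,50,54],[20,-18,39]]))-[170,185])*8)
L2=np.array([[25,38,6],[25,-38,6],[-25,-38,6],[-25,38,6],[15,23,31],[15,-23,31],[-15,-23,31],[-15,23,31]])
uv2=cr([[175,100],[395,175],[350,325],[128,245],[212,142],[348,180],[328,280],[195,235]],[285,190],10)
print(unproj(t,uv2,L2[:,2])); x,r=fit([(t,L2,uv2)],[500,-150,0.1]);print(x,r)
E
```

```text
[[577.21 224.99  34.  ]
 [556.83  93.51  34.  ]
 [440.3  110.42  34.  ]
 [462.37 242.86  34.  ]]
[[576.92 225.58  34.  ]
 [552.5   94.47  34.  ]
 [438.39 112.81  34.  ]
 [460.04 243.72  34.  ]]
[525.96 165.32  -0.16] [-0.06  0.12  0.23  0.22 -0.1  -0.38 -0.08  0.05]
[523.8  166.31  -0.17] [ 0.3  -0.5  -0.49 -0.03 -0.1   0.06  0.26  0.48]
[524.77 165.99  -0.16] [-0.16  0.37  0.09  0.74 -0.48  0.12 -0.42  0.27  0.15 -0.3  -0.82  0.32
 -0.58  0.25 -0.08  0.52]
proj top roller [[273.37 260.55]
 [135.85 324.58]
 [338.69 172.24]]
[[ 558.76 -145.14    6.  ]
 [ 532.52 -216.05    6.  ]
 [ 484.09 -199.47    6.  ]
 [ 511.81 -128.16    6.  ]
 [ 543.63 -152.84   31.  ]
 [ 530.45 -195.8    31.  ]
 [ 498.76 -188.19   31.  ]
 [ 514.09 -146.35   31.  ]]
[ 521.76 -171.48   -0.34] [-0.36  0.26 -0.13 -0.06 -0.15 -0.45 -0.24  0.32  0.6   0.01  0.77  0.66
 -0.01 -0.38 -0.5  -0.35]
```

```bash
python3 -m inch '{"travel":[[-1,-0.7,0],[-3,-2.2,0],[-5.5,-4,0],[-8,-5.8,0],[-11,-8,0],[-14,-10.1,0],[-17,-12.3,0],[-20,-14.5,0],[-22,-15.9,0],[-22,-15.9,0]],"twist":[0,0,0,0,0,0,0,0,0,0],"fingers":[8.54,8.54,8.54,8.54,8.54,8.54,8.54,8.54,8.54,8.54]}'
```

```text
clock: 0.98
eef_pos: [376.4, 381.6, 256.4]
tool_rot: [-3.138, 0.004, 2.79]
force: [0.6, 0.1, -0.3]
width: 85.6
```

```bash
python3 -m inch '{"travel":[[-1,-0.7,0],[-3,-2.2,0],[-5.5,-4,0],[-8,-5.8,0],[-11,-8,0],[-14,-10.1,0],[-17,-12.3,0],[-20,-14.5,0],[-22,-15.9,0],[-22,-15.9,0]],"twist":[0,0,0,0,0,0,0,0,0,0],"fingers":[8.54,8.54,8.54,8.54,8.54,8.54,8.54,8.54,8.54,8.54]}'; python3 - <<'E'
from h import *
im=snap('wrist','w1'); s=ctrl.read_state(); print(s['eef_pos'],s['tool_rot'],s['force'],im['position'],im['orientation'])
c=cv2.resize(im['frame'][:,:,::-1],(800,600),interpolation=cv2.INTER_CUBIC); cv2.imwrite('pics/w1b.png',c)
E
```

```text
clock: 1.82
eef_pos: [529.0, 158.8, 256.3]
tool_rot: [-3.139, 0.004, 2.792]
force: [-0.6, 0.1, 1.1]
width: 85.3
[527.1448735  162.09356028 256.13884985] [-3.14059229e+00  9.89616293e-04  2.79492239e+00] [ 0.01283772 -0.17557925  0.19685929] [462.39816754 183.79710084 373.26338099] [2.85624766e+00 2.53290349e-03 1.22073600e+00]
```

View pics/w1b.png

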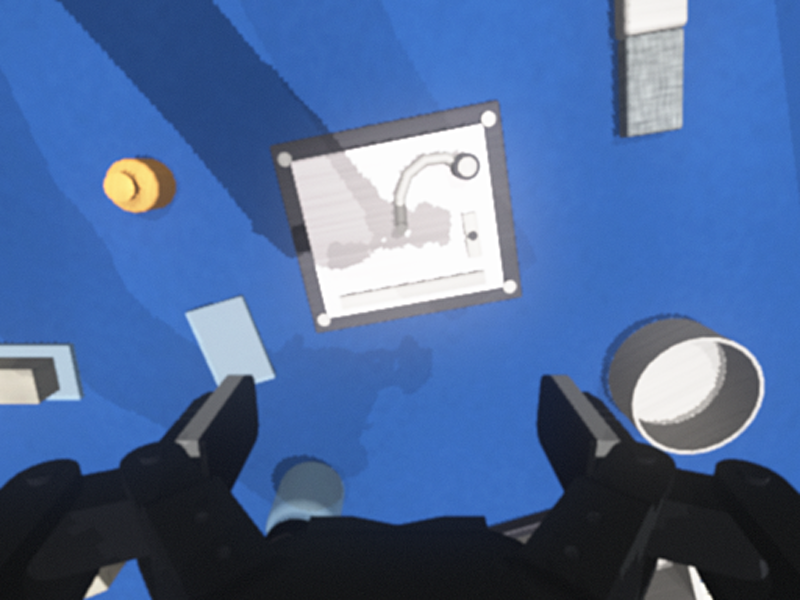

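```bash
python3 - <<'E'
from h import *
im=snap('wrist','w2'); im=snap('wrist','w2'); s=ctrl.read_state(); print(s['eef_pos'],s['qd'].max(),im['position'])
c=cv2.resize(im['frame'][55:215,165:345,::-1],None,fx=4.4,fy=4.4,interpolation=cv2.INTER_CUBIC)
c=cv2.addWeighted(c,1,c,0,0);  c=(255*(c/255.)**2).astype(np.uint8); cv2.imwrite('pics/w2b.png',c); print(c.shape)
E
```

```text
[525.22002234 166.04372891 256.09038536] 0.0036281656513269286 [459.4733574  188.69229811 373.30539954]
(704, 792, 3)
```

View pics/w2b.png

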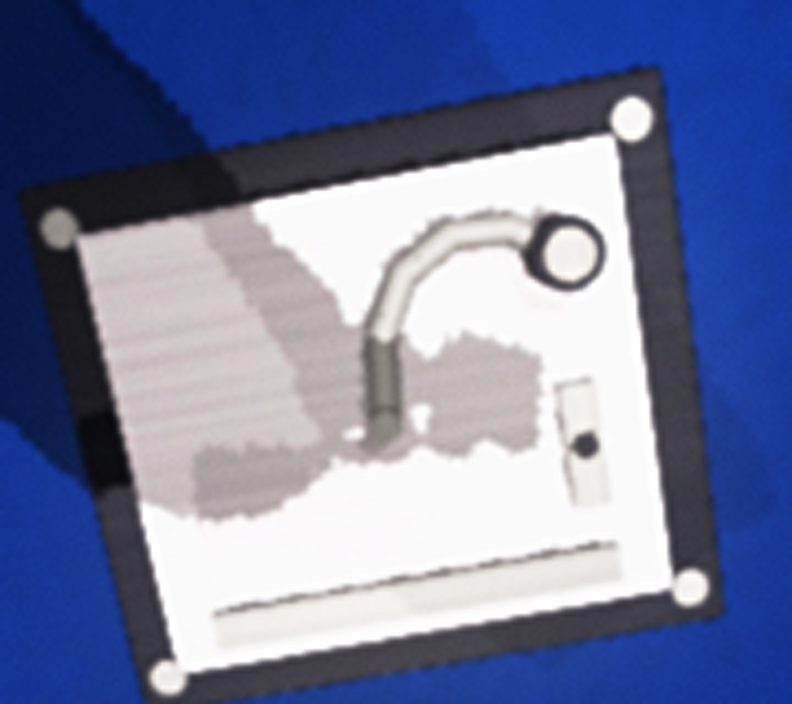

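```bash
python3 - <<'E'
from h import *
np.set_printoptions(suppress=True,precision=2)
m=load('w2'); t=load('top0'); s=load('scene0')
cr=lambda a,o,k:(np.array(a)+.5)/k-.5+np.array(o)
cw=lambda a: cr(a,[165,55],4.4)
L=np.array([[41,67,34],[41,-67,34],[-75,-67,34],[-75,67,34],[25,-54,39],[25,54,39],[-50,50,54]])
uv=cw([[670,588],[182,675],[80,233],[617,137],[215,608],[617,545],[572,252]])
Lt=L[:4]; uvt=cr([[142,92],[472,135],[435,430],[100,382]],[170,185],8)
uvs=cr([[412,492],[112,258],[312,68],[610,272]],[270,170],7)
for o in ([(m,L,uv)],[(m,L,uv),(t,Lt,uvt),(s,Lt,uvs)]):
    x,r=fit(o,[500,150,0.1]); print(x,r[:14])
    R=np.array([[np.cos(x[2]),np.sin(x[2])],[-np.sin(x[2]),np.cos(x[2])]])
    for z,pts in ((34,[[557,382],[573,505]]),(39,[[562,382],[577,505]]),(39,[[215,608],[415,576],[617,545]])):
        print(z,(unproj(m,cw(pts),z)[:,:2]-x[:2])@R.T)
    print((proj(m,w(x,[[-18,.6,53.5],[-18,.6,35.5],[-50,50,54]]))-[165,55])*4.4)
# slide in w2
E
```

```text
[523.54 166.91  -0.17] [ 0.94  0.42 -0.78 -0.59 -0.86 -0.14  0.39 -0.95 -0.93  1.32  0.86 -0.07
  0.34  0.38]
34 [[-18.48  44.1 ]
 [ 13.7   43.78]]
39 [[-18.98  44.83]
 [ 12.69  44.29]]
39 [[ 23.63 -52.61]
 [ 24.1    0.34]
 [ 24.91  53.03]]
[[385.9  423.68]
 [386.21 412.66]
 [571.78 251.98]]
[523.72 166.76  -0.17] [ 0.91  0.5  -0.76 -0.32 -1.02  0.22  0.16 -0.82 -0.94  1.58  0.8   0.04
  0.15  0.54]
34 [[-18.61  44.25]
 [ 13.57  43.87]]
39 [[-19.11  44.99]
 [ 12.56  44.39]]
39 [[ 23.33 -52.54]
 [ 23.89   0.41]
 [ 24.8   53.11]]
[[385.42 424.63]
 [385.75 413.56]
 [570.95 252.66]]
```

```bash
python3 -m inch '{"travel":[[-0.7,-2,0],[-1.9,-5.5,0],[-3.1,-9,0],[-4.3,-12.5,0],[-5.5,-16,0],[-6.7,-19.5,1],[-8,-23,3],[-9.2,-26.5,5],[-10.4,-30,7],[-11,-31.9,8]],"twist":[0,0,0,0,0,0,0,0,0,0],"fingers":[8.54,8.54,8.54,8.54,8.54,8.54,8.54,8.54,8.54,8.54]}'; python3 - <<'E'
from h import *
for i in range(4): im=snap('wrist','w3')
s=ctrl.read_state(); print(s['eef_pos'],s['tool_rot'],abs(s['qd']).max(),im['position'])
c=cv2.resize(im['frame'][:,:,::-1],(800,600),interpolation=cv2.INTER_CUBIC); cv2.imwrite('pics/w3b.png',c)
E
```

```text
clock: 2.8
eef_pos: [521.3, -174.3, 174.5]
tool_rot: [-3.14, -0.002, 2.799]
force: [-0.2, -0.9, -0.3]
width: 85.5
[ 522.55100801 -170.2967371   175.95011624] [ 3.14028692e+00 -1.30131327e-03  2.80143589e+00] 0.030493130086506205 [ 455.48785642 -148.03971522  292.61312544]
```

View pics/w3b.png

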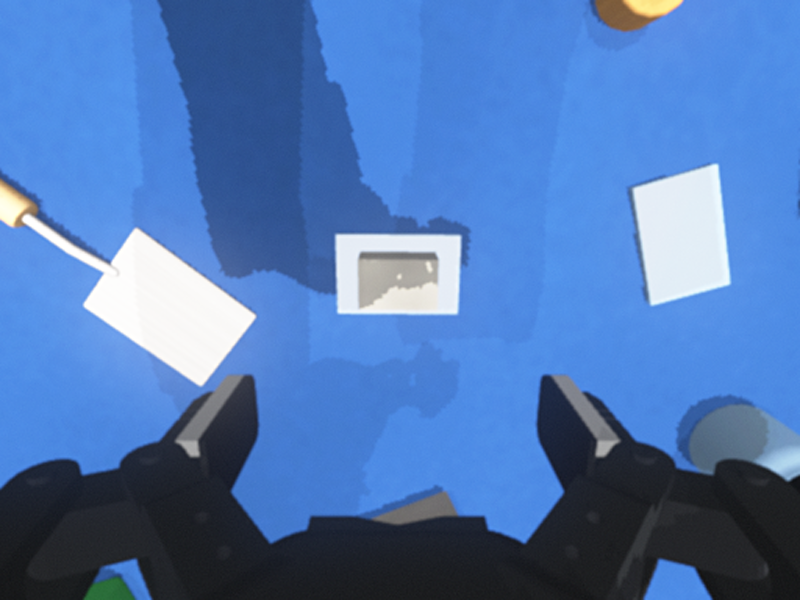

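```bash
python3 - <<'E'
from h import *
np.set_printoptions(suppress=True,precision=3)
m=snap('wrist','w4')
k=1.5625
uv=(np.array([[335,234],[462,236],[459,315],[337,314],[358,258],[437,259],[438,308],[359,308]])+.5)/k-.5
L=np.array([[-25,-38,6],[-25,38,6],[25,38,6],[25,-38,6],[-15,-23,31],[-15,23,31],[15,23,31],[15,-23,31]])
m=load('w3'); print(fit([(m,L,uv)],[520,-170,-.34])); s=ctrl.read_state(); print(s['eef_pos'],s['tool_rot'],s['force'],m['position'])
E
```

```text
(array([ 519.423, -170.287,   -0.35 ]), array([ 0.424, -0.04 , -0.594, -0.77 , -0.892, -1.084,  0.601, -0.945,
       -0.409,  0.315,  1.496,  0.029, -0.185,  1.296, -0.508,  0.962]))
[ 523.091 -169.497  176.44 ] [ 3.14  -0.     2.803] [ 0.85  -0.11  -0.366] [ 455.488 -148.04   292.613]
```

```bash
python3 -m inch '{"travel":[[0.1,-0.1,1.5],[0.2,-0.2,4],[0.2,-0.2,6.5],[0.2,-0.2,9],[0.2,-0.2,11],[0.2,-0.2,12.5],[0.2,-0.2,13.5],[0.2,-0.2,14.0],[0.2,-0.2,14.2],[0.2,-0.2,14.2]],"twist":[0,0,0,0,0,0,0,0,0,0],"fingers":[8.54,8.54,8.54,8.54,8.54,8.54,8.54,8.54,8.54,8.54]}'; python3 - <<'E'
from h import *
for i in range(3): im=snap('wrist','w5')
s=ctrl.read_state(); print(s['eef_pos'],s['tool_rot'],s['force'])
c=cv2.resize(im['frame'][:,:,::-1],(800,600),interpolation=cv2.INTER_CUBIC); cv2.imwrite('pics/w5b.png',c)
E
```

```text
clock: 3.88
eef_pos: [520.5, -172.6, 34.7]
tool_rot: [3.141, 0.001, 2.801]
force: [-0.6, 0.0, -0.0]
width: 85.3
[ 520.66115596 -173.3677894    35.26344144] [3.14142974e+00 1.74559118e-03 2.79988208e+00] [-0.6377511  -0.1725237  -0.62307254]
```

View pics/w5b.png

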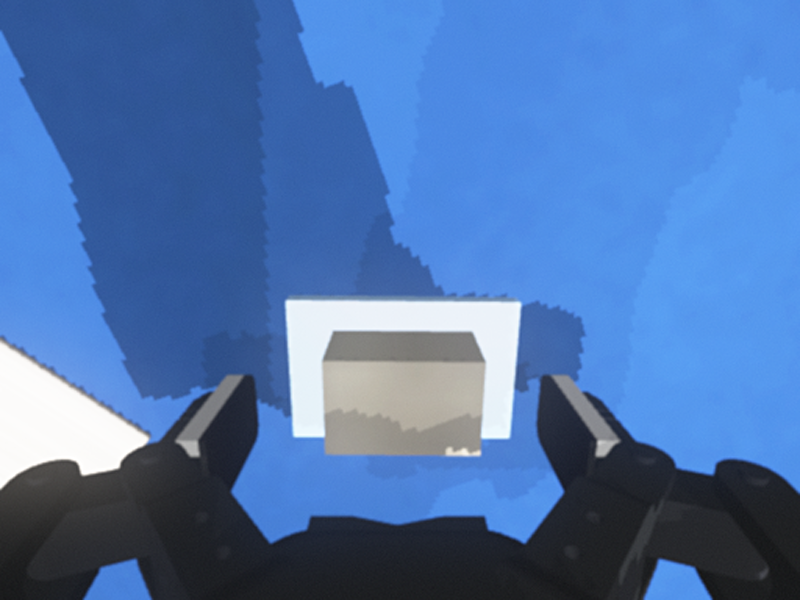

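```bash
python3 - <<'E'
from h import *
np.set_printoptions(suppress=True,precision=3)
m=load('w5');k=1.5625
uv=(np.array([[286,298],[521,300],[511,438],[293,438],[323,360],[484,361],[481,454],[326,455]])+.5)/k-.5
L=np.array([[-25,-38,6],[-25,38,6],[25,38,6],[25,-38,6],[-15,-23,31],[-15,23,31],[15,23,31],[15,-23,31]])
print(fit([(m,L,uv)],[520,-170,-.34])); s=ctrl.read_state(); print(s['eef_pos'],s['tool_rot'],s['force'],m['position'])
E
```

```text
(array([ 519.33 , -170.366,   -0.345]), array([-0.545,  1.203,  0.069,  0.437, -0.509, -0.712,  0.664, -1.14 ,
       -1.239,  0.228,  1.867, -0.065,  0.11 ,  0.432, -0.471, -0.512]))
[ 520.661 -173.368   35.263] [3.141 0.002 2.8  ] [-0.638 -0.173 -0.623] [ 453.983 -149.095  152.301]
```

```bash
python3 -m inch '{"travel":[[0.1,0.1,0.1],[0.15,0.2,0.1],[0.15,0.2,0.1],[0.15,0.2,0.1],[0.15,0.2,0.1],[0.15,0.2,0.1],[0.15,0.2,0.1],[0.15,0.2,0.1],[0.15,0.2,0.1],[0.15,0.2,0.1]],"twist":[0,0,0,0,0,0,0,0,0,0],"fingers":[8.54,8,7,6,5.5,5.2,4.9,4.6,4.2,4.0]}';python3 -m inch '{"travel":[[0,0,0],[0,0,0],[0,0,0],[0,0,0],[0,0,0],[0,0,0],[0,0,0],[0,0,0],[0,0,0],[0,0,0]],"twist":[0,0,0,0,0,0,0,0,0,0],"fingers":[3.8,3.5,3.5,3.5,3.5,3.5,3.5,3.5,3.5,3.5]}'; python3 - <<'E'
from h import *
im=snap('wrist','w6')
s=ctrl.read_state(); print(s['eef_pos'],s['tool_rot'],s['force'],s['width'])
c=cv2.resize(im['frame'][:,:,::-1],(800,600),interpolation=cv2.INTER_CUBIC); cv2.imwrite('pics/w6b.png',c)
E
```

```text
clock: 4.87
eef_pos: [519.3, -171.0, 33.6]
tool_rot: [-3.142, 0.0, 2.8]
force: [-0.5, 0.4, 5.4]
width: 44.9
clock: 5.7
eef_pos: [519.3, -171.0, 33.6]
tool_rot: [3.142, 0.0, 2.8]
force: [-1.3, -0.2, 6.2]
width: 44.8
[ 519.23473922 -170.99101176   33.61743656] [3.14158523e+00 1.99345658e-04 2.79962528e+00] [-0.31904967  0.05442654  4.55934961] 44.74574251228143
```

View pics/w6b.png

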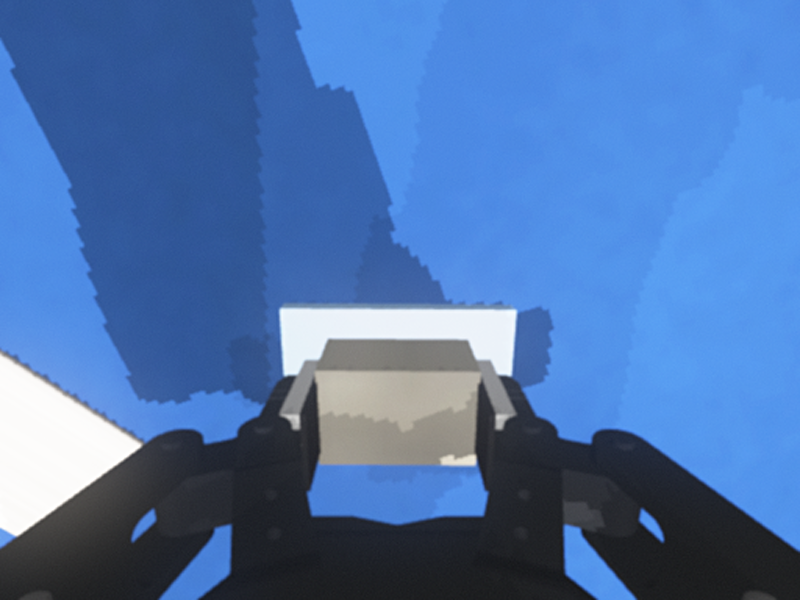

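```bash
python3 - <<'E'
from h import *
m=load('w2')
cw=lambda a:(np.array(a)+.5)/4.4-.5+np.array([165,55])
def ang(a,b,z,off=0):
    p=unproj(m,cw([a,b]),z); d=(p[1]-p[0])[:2]; return p[:,:2].round(1).tolist(),np.arctan2(d[1],d[0])-off
print('edge',ang((215,608),(617,545),39,np.pi/2))
print('deck -x side',ang((80,233),(617,137),34,np.pi/2))
print('deck +x side',ang((182,675),(670,588),34,np.pi/2))
print('deck -y side',ang((80,233),(182,675),34))
print('deck +y side',ang((617,137),(670,588),34))
print('stop',ang((562,382),(577,505),39))
print('base -x',ang((20,188),(660,70),0,np.pi/2)); 
E
python3 -m inch '{"travel":[[0,0,-0.3],[0,0,-0.8],[0,0,-1.5],[0,0,-2.5],[0,0,-4],[0,0,-5.5],[0,0,-7],[0,0,-8],[0,0,-8],[0,0,-8]],"twist":[0,0,0,0,0,0,0,0,0,0],"fingers":[3.5,3.5,3.5,3.5,3.5,3.5,3.5,3.5,3.5,3.5]}'
python3 - <<'E'
from h import *
im=snap('wrist','w7')
s=ctrl.read_state(); print(s['eef_pos'],s['tool_rot'],s['force'],s['width'])
c=cv2.resize(im['frame'][:,:,::-1],(800,600),interpolation=cv2.INTER_CUBIC); cv2.imwrite('pics/w7b.png',c)
E
```

```text
edge ([[537.9, 111.1], [557.1, 215.0]], np.float64(-0.18245408636402738))
deck -x side ([[438.7, 114.4], [461.8, 245.0]], np.float64(-0.1746774425106783))
deck +x side ([[553.6, 94.5], [574.4, 225.1]], np.float64(-0.15849732293985008))
deck -y side ([[438.7, 114.4], [553.6, 94.5]], np.float64(-0.17143797827797905))
deck +y side ([[461.8, 245.0], [574.4, 225.1]], np.float64(-0.17471535657645484))
stop ([[512.4, 214.3], [543.6, 208.4]], np.float64(-0.18733411670568917))
base -x ([[420.5, 96.5], [449.9, 266.1]], np.float64(-0.17142814874790324))
clock: 6.58
eef_pos: [519.5, -171.0, 114.0]
tool_rot: [3.141, 0.001, 2.8]
force: [-0.3, 0.4, -1.1]
width: 44.9
[ 519.00178909 -170.78716553  113.24996564] [ 3.14154745e+00 -1.96877011e-04  2.79984429e+00] [-0.13044058 -0.32675217 -1.97418953] 45.22047799650938
```

View pics/w7b.png

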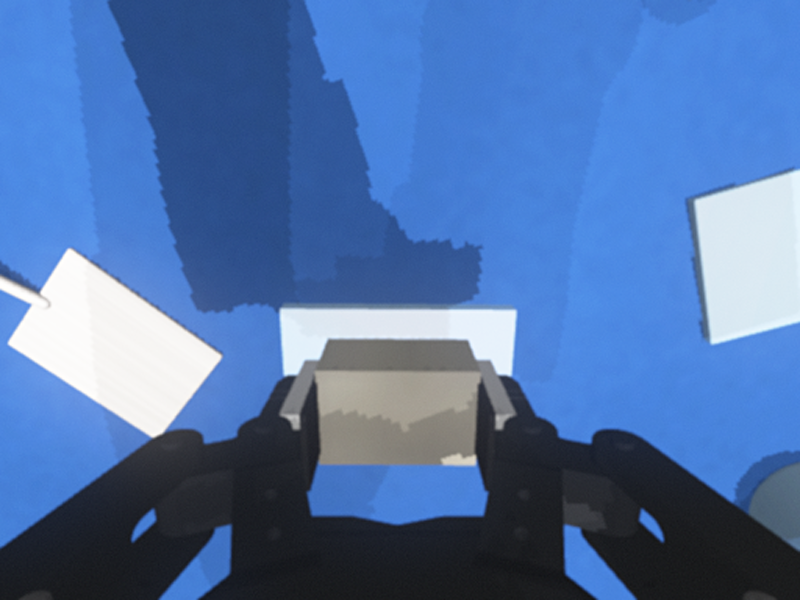

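```bash
python3 -m inch '{"travel":[[0.3,1,0],[0.9,3,0],[1.7,6,0],[2.6,9,0],[3.5,12,0],[4.3,15,0],[5.2,18,0],[6.1,21,0],[6.9,24,0],[7.5,26,0]],"twist":[0,-1,-2,-3,-4,-5,-6,-7,-8,-9],"fingers":[3.5,3.5,3.5,3.5,3.5,3.5,3.5,3.5,3.5,3.5]}'
python3 - <<'E'
from h import *
s=ctrl.read_state(); print(s['eef_pos'],s['tool_rot'],s['force'],s['width'])
E
```

```text
clock: 7.47
eef_pos: [534.6, 104.1, 112.3]
tool_rot: [3.14, -0.002, 2.962]
force: [1.6, -0.1, -0.1]
width: 44.9
[534.64481298 104.08698695 112.27462883] [ 3.14012055e+00 -2.08413261e-03  2.96177709e+00] [ 1.60598636 -0.10107651 -0.09668941] 44.89338813933762
```

```bash
python3 -m inch '{"travel":[[0.2,1.5,0],[0.4,3,0],[0.5,4,0],[0.6,5,0],[0.7,5.8,0],[0.8,6.2,0],[0.8,6.4,0],[0.8,6.4,0],[0.8,6.4,0],[0.8,6.4,0]],"twist":[0,-0.4,-0.9,-0.9,-0.9,-0.9,-0.9,-0.9,-0.9,-0.9],"fingers":[3.5,3.5,3.5,3.5,3.5,3.5,3.5,3.5,3.5,3.5]}'
python3 - <<'E'
from h import *
for n in ['wrist','scene','top']: im=snap(n,n+'8')
s=ctrl.read_state(); print(s['eef_pos'],s['tool_rot'],s['force'],s['width'])
a=load('wrist8')['frame'][:,:,::-1]; cv2.imwrite('pics/w8b.png',cv2.resize(a,(800,600),interpolation=cv2.INTER_CUBIC))
a=load('scene8')['frame'][130:270,250:420,::-1]; cv2.imwrite('pics/s8b.png',cv2.resize(a,None,fx=4,fy=4,interpolation=cv2.INTER_CUBIC))
E
```

```text
clock: 8.3
eef_pos: [539.7, 162.6, 113.3]
tool_rot: [-3.141, 0.0, 2.971]
force: [0.2, -0.5, -0.7]
width: 44.9
[539.66743831 162.92517092 113.33963646] [-3.14138144e+00  9.66242439e-06  2.97161685e+00] [-0.23264707 -0.13427154 -1.31610905] 44.90490868173781
```

View pics/w8b.png

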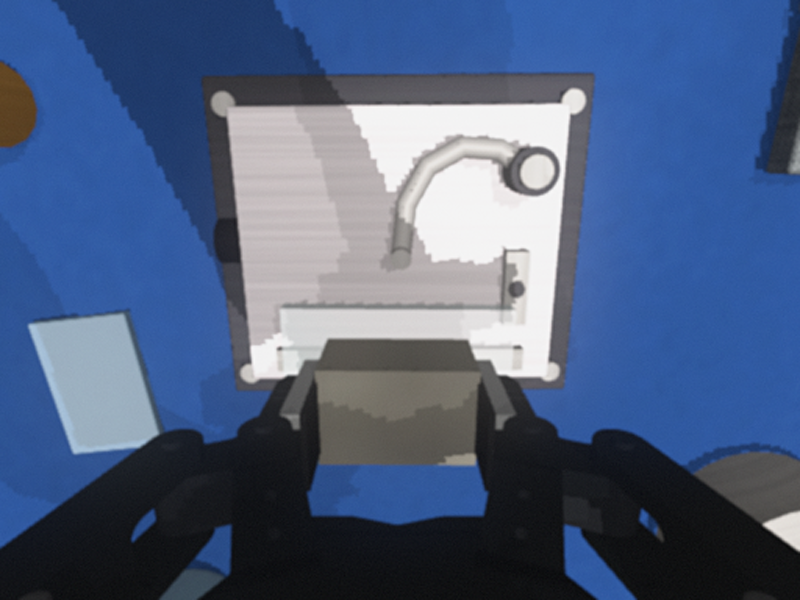

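View pics/s8b.png

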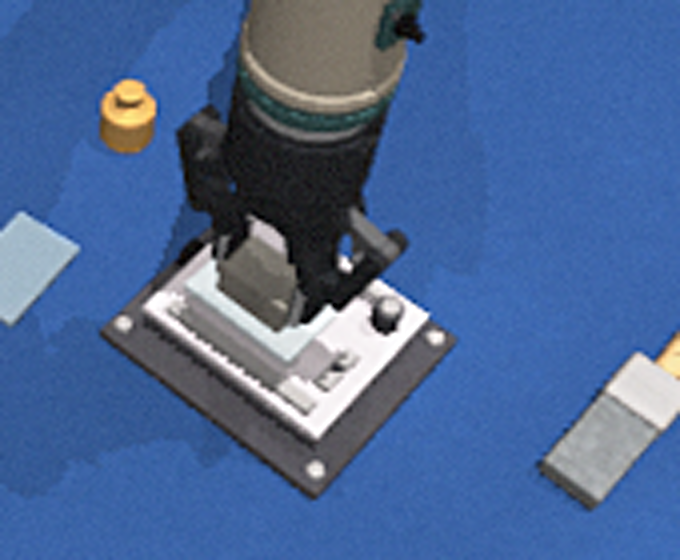

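```bash
python3 - <<'E'
from h import *
np.set_printoptions(suppress=True,precision=3)
m=load('wrist8');k=1.5625
q=lambda a:(np.array(a)+.5)/k-.5
L=np.array([[-75,-67,34],[-75,67,34],[-50,50,54],[-18,.6,53.5],[25,-54,39],[25,54,39]])
uv=q([[228,106],[568,104],[536,171],[400,256],[278,348],[522,347]])
x,r=fit([(m,L,uv)],[524,166,-.17]);print(x,r)
def hl(p): 
    c,s=np.cos(x[2]),np.sin(x[2]); return (p[:,:2]-x[:2])@np.array([[c,-s],[s,c]])
print('stop',hl(unproj(m,q([[507,250],[504,307]]),39)),hl(unproj(m,q([[503,250]]),34)))
print('glass corners',hl(unproj(m,q([[280,308],[511,307]]),113.3-33.6+6)))
print('glass near edge world',unproj(m,q([[280,308],[511,307]]),113.3-33.6+6), m['position'])
s=ctrl.read_state(); print('tcp',hl(s['eef_pos'][None]))
E
```

```text
[523.429 166.408  -0.164] [-2.393 -0.931  2.224 -1.287  0.737 -0.312  0.181  1.646 -1.929  1.258
  1.013  0.933]
stop [[-18.323  44.309]
 [  6.085  44.446]] [[-17.401  43.794]]
glass corners [[ -8.711 -38.148]
 [ -8.559  35.793]]
glass near edge world [[508.61  130.192  85.7  ]
 [520.825 203.117  85.7  ]] [470.084 175.001 230.524]
tcp [[16.589 -0.786]]
```

```bash
python3 -m inch '{"travel":[[0,0,0.3],[0,0,0.8],[0,0,1.3],[0,0,1.9],[0,0,2.4],[0,0,2.9],[0,0,3.3],[0,0,3.6],[0,0,3.7],[0,0,3.7]],"twist":[0,0,0,0,0,0,0,0,0,0],"fingers":[3.5,3.5,3.5,3.5,3.5,3.5,3.5,3.5,3.5,3.5]}'
python3 -m inch '{"travel":[[0.1,0,0],[0.2,0,0],[0.3,0,0],[0.4,0,0],[0.5,0,0],[0.6,0,0],[0.7,0,0],[0.8,0,0],[0.9,0,0],[1.0,0,0]],"twist":[0,0,0,0,0,0,0,0,0,0],"fingers":[3.5,3.5,3.5,3.5,3.5,3.5,3.5,3.5,3.5,3.5]}'
python3 - <<'E'
from h import *
im=snap('wrist','w9')
for i in range(3):
  s=ctrl.read_state(); print(s['eef_pos'],s['tool_rot'],s['force'],s['torque'])
cv2.imwrite('pics/w9b.png',cv2.resize(im['frame'][:,:,::-1],(800,600),interpolation=cv2.INTER_CUBIC))
E
```

```text
clock: 9.28
eef_pos: [539.5, 163.5, 76.0]
tool_rot: [-3.141, -0.0, 2.973]
force: [-0.6, 0.1, -0.7]
width: 45.0
clock: 10.12
eef_pos: [530.9, 164.8, 76.6]
tool_rot: [3.141, 0.002, 2.972]
force: [3.3, -2.0, -1.3]
width: 44.7
[530.3704561  164.95714098  76.53687337] [3.14143836e+00 1.49432360e-03 2.97216318e+00] [ 3.05401896 -1.66995829 -1.64271678] [-0.42808018 -0.83109998  0.01626399]
[530.3704561  164.95714098  76.53687337] [3.14143836e+00 1.49432360e-03 2.97216318e+00] [ 3.05401896 -1.66995829 -1.64271678] [-0.42808018 -0.83109998  0.01626399]
[530.3704561  164.95714098  76.53687337] [3.14143836e+00 1.49432360e-03 2.97216318e+00] [ 3.05401896 -1.66995829 -1.64271678] [-0.42808018 -0.83109998  0.01626399]
```

View pics/w9b.png

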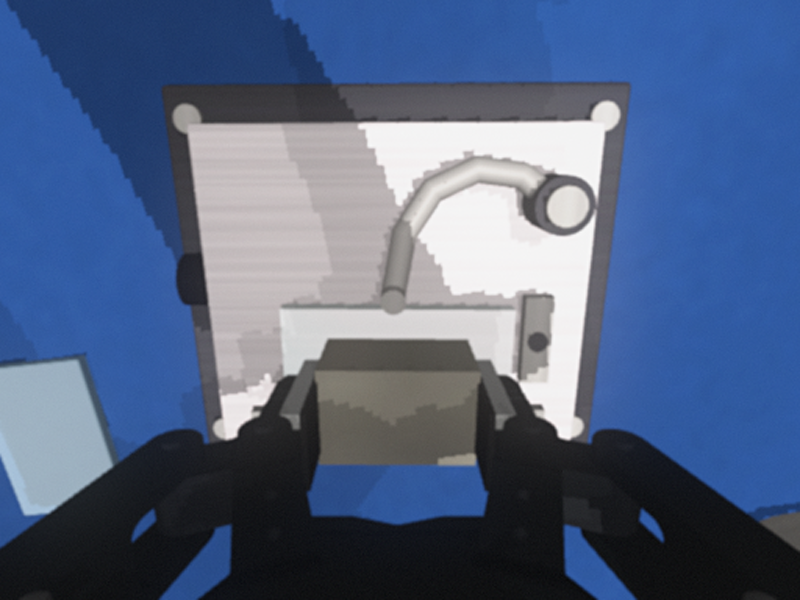

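```bash
python3 -m inch '{"travel":[[0.1,0,0],[0.2,0,0],[0.35,0,0],[0.5,0,0],[0.65,0,0],[0.8,0,0],[0.95,0,0],[1.05,0,0],[1.15,0,0],[1.2,0,0]],"twist":[0,0,0,0,0,0,0,0,0,0],"fingers":[3.5,3.5,3.5,3.5,3.5,3.5,3.5,3.5,3.5,3.5]}'
python3 - <<'E'
from h import *
for i in range(4): im=snap('wrist','w10')
s=ctrl.read_state(); print(s['eef_pos'],s['tool_rot'],s['force'],s['torque'])
cv2.imwrite('pics/w10b.png',cv2.resize(im['frame'][:,:,::-1],(800,600),interpolation=cv2.INTER_CUBIC))
E
```

```text
clock: 11.0
eef_pos: [518.3, 167.2, 76.4]
tool_rot: [3.141, 0.001, 2.973]
force: [5.4, -2.6, -0.9]
width: 45.0
[518.20104487 167.28600133  76.42165145] [3.14134714e+00 7.96281089e-04 2.97267929e+00] [ 5.16143855 -2.89610772 -2.32739368] [-0.46102113 -1.14278242  0.05182329]
```

View pics/w10b.png

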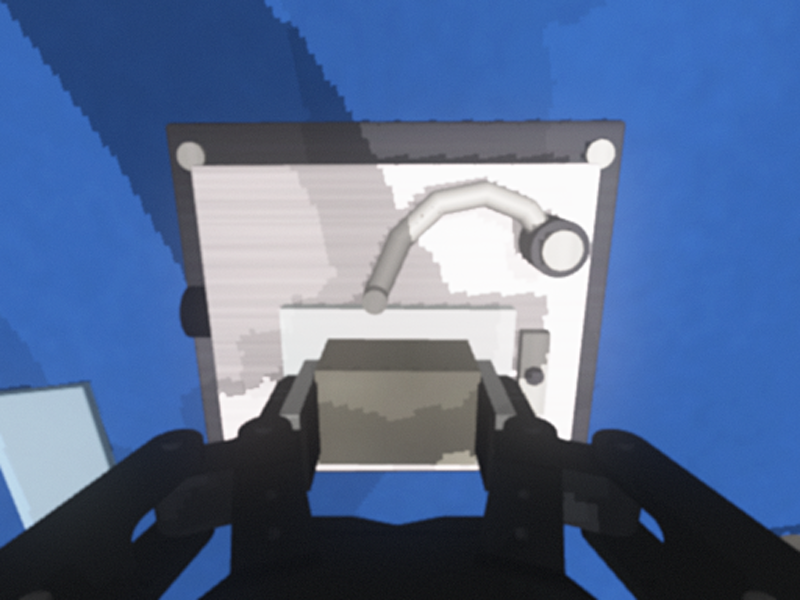

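```bash
python3 -m inch '{"travel":[[0,0,0.1],[0,0,0.2],[0,0,0.3],[0,0,0.4],[0,0,0.5],[0,0,0.6],[0,0,0.65],[0,0,0.7],[0,0,0.75],[0,0,0.75]],"twist":[0,0,0,0,0,0,0,0,0,0],"fingers":[3.5,3.5,3.5,3.5,3.5,3.5,3.5,3.5,3.5,3.5]}'
python3 -m inch '{"travel":[[0,0,0.02],[0,0,0.04],[0,0,0.06],[0,0,0.08],[0,0,0.1],[0,0,0.12],[0,0,0.14],[0,0,0.14],[0,0,0.14],[0,0,0.14]],"twist":[0,0,0,0,0,0,0,0,0,0],"fingers":[3.5,3.5,3.5,3.5,3.5,3.5,3.5,3.5,3.5,3.5]}'
```

```text
clock: 12.03
eef_pos: [517.8, 167.3, 68.7]
tool_rot: [3.142, -0.0, 2.973]
force: [4.4, -0.9, -1.8]
width: 45.0
clock: 12.87
eef_pos: [517.9, 167.2, 67.6]
tool_rot: [3.141, 0.0, 2.973]
force: [3.8, -0.9, 4.6]
width: 44.8
```

```bash
cat > st.py <<'E'
from h import *
s=ctrl.read_state(); a=-.169; c,n=np.cos(a),np.sin(a)
R=np.array([[c,n],[-n,c]])
print('hold xy',(R@(s['eef_pos'][:2]-[523.5,166.4])).round(2),'z',s['eef_pos'][2].round(2),'F',(R@s['force'][:2]).round(2),s['force'][2].round(2),'T',s['torque'].round(2),'yaw',s['tool_rot'][2].round(4),s['tool_rot'][:2].round(4))
E
python3 st.py
python3 -m inch '{"travel":[[-0.02,0,-0.01],[-0.05,0,-0.02],[-0.08,0,-0.02],[-0.11,0,-0.02],[-0.14,0,-0.02],[-0.17,0,-0.02],[-0.2,0,-0.02],[-0.23,0,-0.02],[-0.25,0,-0.02],[-0.25,0,-0.02]],"twist":[0,0,0,0,0,0,0,0,0,0],"fingers":[3.5,3.5,3.5,3.5,3.5,3.5,3.5,3.5,3.5,3.5]}'; python3 st.py
```

```text
hold xy [-5.64 -0.1 ] z 67.64 F [ 3.87 -0.22] 4.63 T [-0.17 -0.81  0.01] yaw 2.9725 [3.1415e+00 1.0000e-04]
clock: 13.7
eef_pos: [520.4, 167.0, 67.6]
tool_rot: [3.141, 0.0, 2.973]
force: [3.3, -0.4, 4.8]
width: 44.7
hold xy [-3.14  0.11] z 67.62 F [3.35 0.17] 4.82 T [ 0.13 -0.67 -0.  ] yaw 2.9727 [3.1413 0.    ]
```

```bash
python3 -m inch '{"travel":[[-0.015,0,-0.01],[-0.03,0,-0.01],[-0.045,0,-0.01],[-0.06,0,-0.01],[-0.075,0,-0.01],[-0.09,0,-0.01],[-0.105,0,-0.01],[-0.12,0,-0.01],[-0.135,0,-0.01],[-0.15,0,-0.01]],"twist":[0,0,0,0,0,0,0,0,0,0],"fingers":[3.5,3.5,3.5,3.5,3.5,3.5,3.5,3.5,3.5,3.5]}'; python3 st.py
```

```text
clock: 14.53
eef_pos: [521.8, 166.5, 67.6]
tool_rot: [-3.141, -0.0, 2.973]
force: [3.3, -0.2, 2.4]
width: 44.8
hold xy [-1.69 -0.17] z 67.64 F [3.31 0.39] 2.4 T [ 0.24 -0.68  0.09] yaw 2.9725 [-3.1415e+00 -1.0000e-04]
```

```bash
python3 -m inch '{"travel":[[-0.01,0,0],[-0.02,0,0],[-0.03,0,0],[-0.04,0,0],[-0.05,0,0],[-0.06,0,0],[-0.07,0,0],[-0.08,0,0],[-0.08,0,0],[-0.08,0,0]],"twist":[0,0,0,0,0,0,0,0,0,0],"fingers":[3.5,3.5,3.5,3.5,3.5,3.5,3.5,3.5,3.5,3.5]}'; python3 st.py
```

```text
clock: 15.37
eef_pos: [522.6, 166.4, 67.7]
tool_rot: [-3.142, -0.0, 2.973]
force: [4.9, -0.0, 0.8]
width: 45.2
hold xy [-0.86 -0.12] z 67.66 F [4.82 0.81] 0.84 T [ 0.14 -0.77  0.02] yaw 2.9725 [-3.1416 -0.    ]
```

```bash
python3 -m inch '{"travel":[[-0.01,0,0],[-0.02,0,0],[-0.03,0,0],[-0.04,0,0],[-0.05,0,0],[-0.06,0,0],[-0.07,0,0],[-0.07,0,0],[-0.07,0,0],[-0.07,0,0]],"twist":[0,0,0,0,0,0,0,0,0,0],"fingers":[3.5,3.5,3.5,3.5,3.5,3.5,3.5,3.5,3.5,3.5]}'; python3 st.py
```

```text
clock: 16.2
eef_pos: [523.0, 166.4, 67.6]
tool_rot: [-3.141, -0.001, 2.973]
force: [2.4, 1.2, 1.4]
width: 45.1
hold xy [-0.52 -0.11] z 67.63 F [2.12 1.6 ] 1.36 T [ 0.2  -0.4   0.01] yaw 2.9727 [-3.1414e+00 -7.0000e-04]
```

```bash
python3 -m inch '{"travel":[[-0.01,0,0],[-0.02,0,0],[-0.03,0,0],[-0.03,0,0],[-0.03,0,0],[-0.03,0,0],[-0.03,0,0],[-0.03,0,0],[-0.03,0,0],[-0.03,0,0]],"twist":[0,0,0,0,0,0,0,0,0,0],"fingers":[3.5,3.5,3.5,3.5,3.5,3.5,3.5,3.5,3.5,3.5]}'; python3 st.py
```

```text
clock: 17.03
eef_pos: [523.1, 166.3, 67.6]
tool_rot: [-3.141, -0.001, 2.973]
force: [-1.2, 1.3, 3.7]
width: 45.0
hold xy [-0.43 -0.15] z 67.62 F [-1.39  1.13] 3.71 T [0.39 0.27 0.21] yaw 2.9728 [-3.1413e+00 -1.1000e-03]
```

```bash
python3 -m inch '{"travel":[[0.01,0.03,-0.01],[0.01,0.07,-0.01],[0.01,0.11,-0.01],[0.01,0.16,-0.01],[0.01,0.21,-0.01],[0.01,0.26,-0.01],[0.01,0.31,-0.01],[0.01,0.35,-0.01],[0.01,0.38,-0.01],[0.01,0.4,-0.01]],"twist":[0,0,0,0,0,0,0,0,0,0],"fingers":[3.5,3.5,3.5,3.5,3.5,3.5,3.5,3.5,3.5,3.5]}'; python3 st.py; python3 - <<'E'
from h import *
im=snap('wrist','w11')
cv2.imwrite('pics/w11b.png',cv2.resize(im['frame'][:,:,::-1],(800,600),interpolation=cv2.INTER_CUBIC))
E
```

```text
clock: 17.87
eef_pos: [523.4, 168.5, 67.7]
tool_rot: [-3.139, -0.002, 2.972]
force: [-2.7, -4.2, 5.6]
width: 44.7
hold xy [-0.42  2.08] z 67.69 F [-1.95 -4.62] 5.59 T [-0.71  0.52  0.18] yaw 2.9717 [-3.1391e+00 -1.5000e-03]
```

View pics/w11b.png

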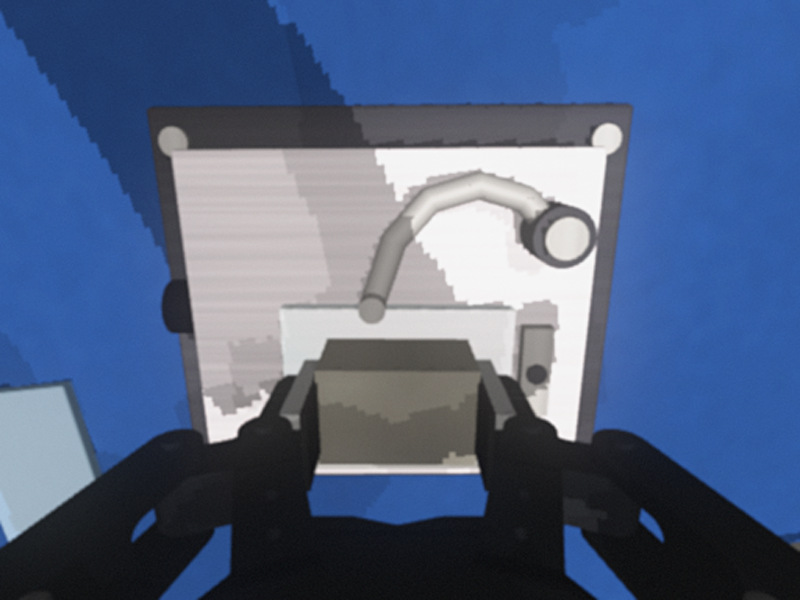

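```bash
python3 st.py; python3 -m inch '{"travel":[[0,0,0],[0,0,0],[0,0,-0.01],[0,0,-0.02],[0,0,-0.02],[0,0,-0.02],[0,0,-0.02],[0,0,-0.02],[0,0,-0.02],[0,0,-0.02]],"twist":[0,0,0,0,0,0,0,0,0,0],"fingers":[3.5,3.5,3.5,3.5,3.5,3.5,3.5,3.5,3.5,3.5]}'; python3 st.py; python3 - <<'E'
from h import *
im=snap('wrist','w12')
cv2.imwrite('pics/w12b.png',cv2.resize(im['frame'][170:300,150:400,::-1],None,fx=3.2,fy=3.2,interpolation=cv2.INTER_CUBIC))
E
```

```text
hold xy [-0.41  2.18] z 67.7 F [-2.14 -4.31] 5.43 T [-0.69  0.58  0.22] yaw 2.9718 [-3.1392e+00 -1.5000e-03]
clock: 18.75
eef_pos: [523.8, 170.3, 67.7]
tool_rot: [-3.141, -0.001, 2.973]
force: [-2.7, -2.6, -1.2]
width: 44.4
hold xy [-0.39  3.92] z 67.7 F [-2.18 -3.06] -1.25 T [-0.6  0.6  0.3] yaw 2.9729 [-3.1413e+00 -9.0000e-04]
```

View pics/w12b.png

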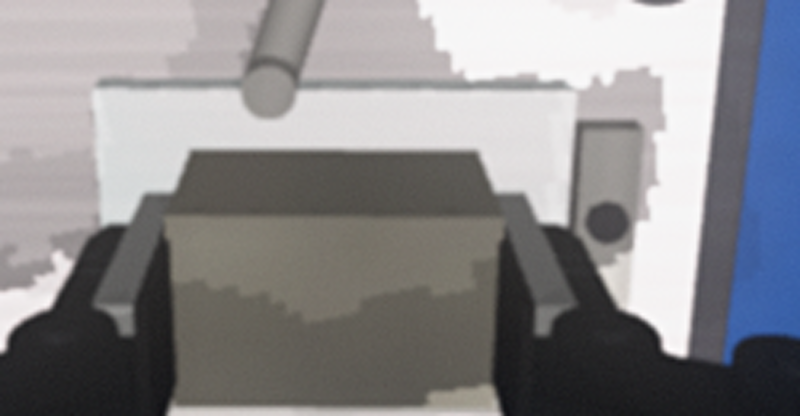

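```bash
python3 -m inch '{"travel":[[0.01,0,0],[0.02,0,0],[0.02,0,0],[0.02,0.01,0],[0.02,0.02,0],[0.02,0.03,0],[0.02,0.04,0],[0.02,0.04,0],[0.02,0.04,0],[0.02,0.04,0]],"twist":[0,0,0,0,0,0,0,0,0,0],"fingers":[3.5,3.5,3.5,3.5,3.5,3.5,3.5,3.5,3.5,3.5]}'; python3 st.py
```

```text
clock: 19.63
eef_pos: [523.8, 170.7, 68.0]
tool_rot: [-3.141, -0.0, 2.973]
force: [-3.6, -1.7, -2.0]
width: 44.6
hold xy [-0.4   4.27] z 67.96 F [-3.23 -2.3 ] -1.97 T [-0.52  0.82  0.26] yaw 2.9727 [-3.1415e+00 -4.0000e-04]
```

```bash
python3 -m inch '{"travel":[[0.01,0,0],[0.02,0,0.01],[0.03,0,0.02],[0.03,0,0.02],[0.03,0,0.02],[0.03,0,0.02],[0.03,0,0.02],[0.03,0,0.02],[0.03,0,0.02],[0.03,0,0.02]],"twist":[0,0,0,0,0,0,0,0,0,0],"fingers":[3.5,3.5,3.5,3.5,3.5,3.5,3.5,3.5,3.5,3.5]}'; python3 st.py
```

```text
clock: 20.47
eef_pos: [523.9, 170.8, 67.9]
tool_rot: [3.141, 0.0, 2.973]
force: [-2.7, -2.4, 0.1]
width: 44.6
hold xy [-0.38  4.4 ] z 67.87 F [-2.25 -2.86] 0.09 T [-0.53  0.73  0.24] yaw 2.9726 [3.1414e+00 2.0000e-04]
```

```bash
python3 -m inch '{"travel":[[0.01,0,0],[0.02,0,0],[0.03,0,0],[0.03,0,0],[0.03,0,0],[0.03,0,0],[0.03,0,0],[0.03,0,0],[0.03,0,0],[0.03,0,0]],"twist":[0,0,0,0,0,0,0,0,0,0],"fingers":[3.5,3.5,3.5,3.5,3.5,3.5,3.5,3.5,3.5,3.5]}'; python3 st.py; python3 - <<'E'
from h import *
im=snap('wrist','w13')
cv2.imwrite('pics/w13b.png',cv2.resize(im['frame'][170:270,300:400,::-1],None,fx=6,fy=6,interpolation=cv2.INTER_CUBIC))
E
```

```text
clock: 21.3
eef_pos: [523.8, 170.8, 67.8]
tool_rot: [3.141, 0.001, 2.972]
force: [-1.6, -2.6, -1.6]
width: 45.0
hold xy [-0.46  4.41] z 67.83 F [-1.16 -2.81] -1.6 T [-0.52  0.39  0.21] yaw 2.9725 [3.1414e+00 6.0000e-04]
```

View pics/w13b.png

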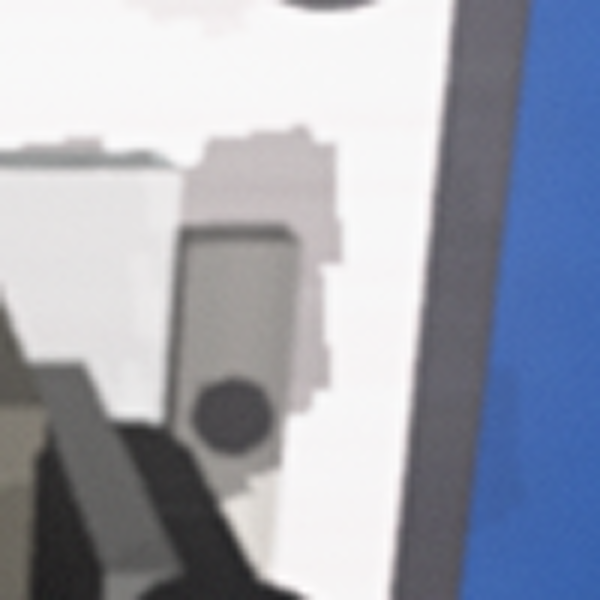

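```bash
python3 -m inch '{"travel":[[0.01,0,0],[0.02,0.01,0],[0.02,0.02,0],[0.02,0.03,0],[0.02,0.04,0],[0.02,0.05,0],[0.02,0.05,0],[0.02,0.05,0],[0.02,0.05,0],[0.02,0.05,0]],"twist":[0,0,0,0,0,0,0,0,0,0],"fingers":[3.5,3.5,3.5,3.5,3.5,3.5,3.5,3.5,3.5,3.5]}'; python3 st.py
```

```text
clock: 22.18
eef_pos: [523.8, 171.4, 67.9]
tool_rot: [3.141, 0.001, 2.972]
force: [0.3, -2.4, -2.2]
width: 44.9
hold xy [-0.57  4.97] z 67.92 F [ 0.74 -2.28] -2.23 T [-0.54 -0.14  0.16] yaw 2.9725 [3.1412e+00 8.0000e-04]
```

```bash
python3 -m inch '{"travel":[[0,0.01,0],[0,0.02,0.01],[0,0.03,0.01],[0,0.04,0.01],[0,0.05,0.01],[0,0.06,0.01],[0,0.06,0.01],[0,0.06,0.01],[0,0.06,0.01],[0,0.06,0.01]],"twist":[0,0,0,0,0,0,0,0,0,0],"fingers":[3.5,3.5,3.5,3.5,3.5,3.5,3.5,3.5,3.5,3.5]}'; python3 st.py
```

```text
clock: 23.02
eef_pos: [523.9, 172.0, 67.8]
tool_rot: [3.141, 0.001, 2.973]
force: [2.7, -2.2, -1.5]
width: 44.7
hold xy [-0.59  5.6 ] z 67.79 F [ 3.07 -1.66] -1.53 T [-0.55 -0.55  0.15] yaw 2.9725 [3.1412e+00 8.0000e-04]
```

```bash
python3 -m inch '{"travel":[[0,0.01,0],[0,0.02,0],[-0.01,0.03,0],[-0.01,0.04,0],[-0.01,0.05,0],[-0.01,0.06,0],[-0.01,0.06,0],[-0.01,0.06,0],[-0.01,0.06,0],[-0.01,0.06,0]],"twist":[0,0,0,0,0,0,0,0,0,0],"fingers":[3.5,3.5,3.5,3.5,3.5,3.5,3.5,3.5,3.5,3.5]}'; python3 st.py;  python3 - <<'E'
from h import *
im=snap('wrist','w14')
cv2.imwrite('pics/w14b.png',cv2.resize(im['frame'][170:270,300:400,::-1],None,fx=6,fy=6,interpolation=cv2.INTER_CUBIC))
E
```

```text
clock: 23.85
eef_pos: [523.8, 172.1, 67.7]
tool_rot: [-3.141, 0.0, 2.972]
force: [3.3, -3.1, -0.1]
width: 44.7
hold xy [-0.66  5.7 ] z 67.71 F [ 3.75 -2.55] -0.13 T [-0.86 -0.74  0.11] yaw 2.9723 [-3.1413e+00  2.0000e-04]
```

View pics/w14b.png

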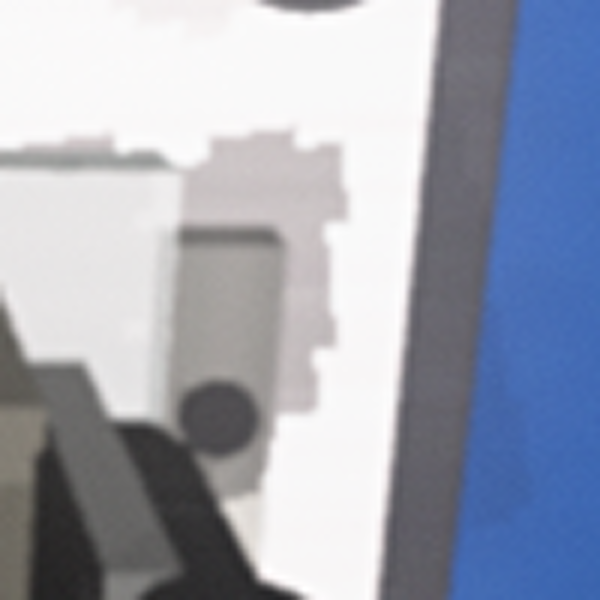

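```bash
python3 -m inch '{"travel":[[-0.01,0,0],[-0.02,0.01,0],[-0.03,0.02,0],[-0.04,0.03,0],[-0.04,0.03,0],[-0.04,0.03,0],[-0.04,0.03,0],[-0.04,0.03,0],[-0.04,0.03,0],[-0.04,0.03,0]],"twist":[0,0,0,0,0,0,0,0,0,0],"fingers":[3.5,3.5,3.5,3.5,3.5,3.5,3.5,3.5,3.5,3.5]}'; python3 st.py
```

```text
clock: 24.73
eef_pos: [523.9, 172.2, 67.7]
tool_rot: [-3.141, -0.0, 2.972]
force: [2.4, -5.4, 0.6]
width: 44.9
hold xy [-0.58  5.75] z 67.69 F [ 3.25 -4.95] 0.64 T [-0.97 -0.61  0.12] yaw 2.9723 [-3.1409e+00 -5.0000e-04]
```

```bash
python3 -m inch '{"travel":[[-0.01,0,0],[-0.02,0,0],[-0.03,0,0],[-0.04,0,0],[-0.04,0,0],[-0.04,0,0],[-0.04,0,0],[-0.04,0,0],[-0.04,0,0],[-0.04,0,0]],"twist":[0,0,0,0,0,0,0,0,0,0],"fingers":[3.5,3.5,3.5,3.5,3.5,3.5,3.5,3.5,3.5,3.5]}'; python3 st.py
```

```text
clock: 25.57
eef_pos: [523.9, 172.2, 67.7]
tool_rot: [-3.141, -0.001, 2.972]
force: [1.8, -4.6, 0.2]
width: 44.9
hold xy [-0.54  5.75] z 67.68 F [ 2.52 -4.23] 0.22 T [-1.04 -0.38  0.19] yaw 2.9724 [-3.1407e+00 -1.1000e-03]
```

```bash
python3 -m inch '{"travel":[[-0.01,0,0],[-0.02,0,0],[-0.03,0,0],[-0.04,0,0],[-0.04,0,0],[-0.04,0,0],[-0.04,0,0],[-0.04,0,0],[-0.04,0,0],[-0.04,0,0]],"twist":[0,0,0,0,0,0,0,0,0,0],"fingers":[3.5,3.5,3.5,3.5,3.5,3.5,3.5,3.5,3.5,3.5]}'; python3 st.py
```

```text
clock: 26.4
eef_pos: [524.0, 172.1, 67.7]
tool_rot: [-3.141, -0.002, 2.973]
force: [0.3, -5.3, 3.2]
width: 44.7
hold xy [-0.5   5.73] z 67.66 F [ 1.18 -5.15] 3.18 T [-1.04 -0.15  0.2 ] yaw 2.9726 [-3.1406e+00 -1.8000e-03]
```

```bash
python3 -m inch '{"travel":[[-0.01,0.01,0],[-0.02,0.02,-0.01],[-0.03,0.03,-0.01],[-0.03,0.03,-0.01],[-0.03,0.03,-0.01],[-0.03,0.03,-0.01],[-0.03,0.03,-0.01],[-0.03,0.03,-0.01],[-0.03,0.03,-0.01],[-0.03,0.03,-0.01]],"twist":[0,0,0,0,0,0,0,0,0,0],"fingers":[3.5,3.5,3.5,3.5,3.5,3.5,3.5,3.5,3.5,3.5]}'; python3 st.py
```

```text
clock: 27.23
eef_pos: [524.0, 172.2, 67.7]
tool_rot: [-3.14, -0.002, 2.973]
force: [0.6, -5.8, 3.2]
width: 44.7
hold xy [-0.48  5.8 ] z 67.7 F [ 1.53 -5.63] 3.16 T [-1.11 -0.03  0.25] yaw 2.9727 [-3.1402e+00 -2.4000e-03]
```

```bash
python3 -m inch '{"travel":[[-0.01,0.01,0],[-0.02,0.02,-0.01],[-0.03,0.03,-0.01],[-0.03,0.04,-0.01],[-0.03,0.04,-0.01],[-0.03,0.04,-0.01],[-0.03,0.04,-0.01],[-0.03,0.04,-0.01],[-0.03,0.04,-0.01],[-0.03,0.04,-0.01]],"twist":[0,0,0,0,0,0,0,0,0,0],"fingers":[3.5,3.5,3.5,3.5,3.5,3.5,3.5,3.5,3.5,3.5]}'; python3 st.py
```

```text
clock: 28.07
eef_pos: [524.0, 172.2, 67.7]
tool_rot: [-3.14, -0.003, 2.973]
force: [-0.5, -5.6, 3.0]
width: 44.8
hold xy [-0.47  5.81] z 67.71 F [ 0.46 -5.59] 2.99 T [-1.24 -0.01  0.23] yaw 2.9726 [-3.1395e+00 -3.0000e-03]
```

```bash
python3 -m inch '{"travel":[[0,0,-0.01],[0,0,-0.02],[0,0,-0.02],[0,0,-0.02],[0,0.01,-0.02],[0,0.02,-0.02],[0,0.02,-0.02],[0,0.02,-0.02],[0,0.02,-0.02],[0,0.02,-0.02]],"twist":[0,0,0,0,0,0,0,0,0,0],"fingers":[3.5,3.5,3.5,3.5,3.5,3.5,3.5,3.5,3.5,3.5]}'; python3 st.py;  python3 - <<'E'
from h import *
im=snap('wrist','w15')
cv2.imwrite('pics/w15b.png',cv2.resize(im['frame'][170:300,150:400,::-1],None,fx=3.2,fy=3.2,interpolation=cv2.INTER_CUBIC))
E
```

```text
clock: 28.9
eef_pos: [524.0, 172.2, 67.7]
tool_rot: [-3.139, -0.003, 2.972]
force: [-0.1, -5.6, 1.7]
width: 44.7
hold xy [-0.49  5.81] z 67.74 F [ 0.84 -5.57] 1.66 T [-1.32 -0.02  0.22] yaw 2.9724 [-3.1392 -0.0032]
```

View pics/w15b.png

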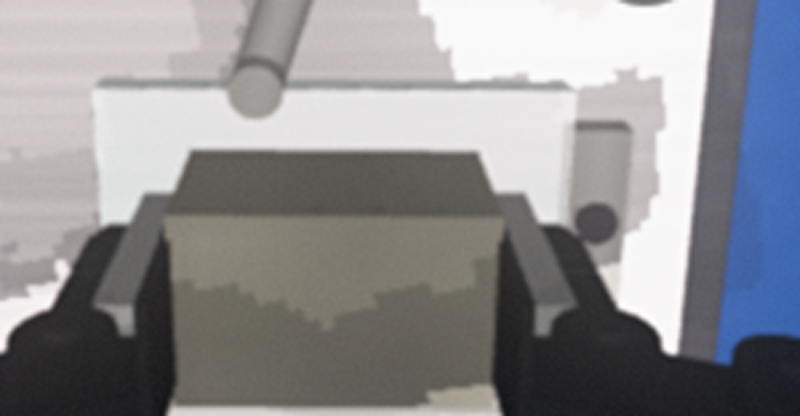

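```bash
python3 -m inch '{"travel":[[-0.01,0.01,0],[-0.02,0.02,0],[-0.03,0.03,0],[-0.03,0.04,0],[-0.03,0.05,0],[-0.03,0.05,0],[-0.03,0.05,0],[-0.03,0.05,0],[-0.03,0.05,0],[-0.03,0.05,0]],"twist":[0,0,0,0,0,0,0,0,0,0],"fingers":[3.5,3.5,3.5,3.5,3.5,3.5,3.5,3.5,3.5,3.5]}'; python3 st.py; python3 -m inch '{"travel":[[0,0,0],[0,0,0],[0,0,0],[0,0,0],[0,0,0],[0,0,0],[0,0,0],[0,0,0],[0,0,0],[0,0,0]],"twist":[0,0,0,0,0,0,0,0,0,0],"fingers":[3.5,3.5,3.5,3.5,3.5,3.5,3.5,3.5,3.5,3.5]}'; python3 st.py
```

```text
clock: 29.78
eef_pos: [524.0, 172.2, 67.7]
tool_rot: [-3.139, -0.004, 2.972]
force: [-0.8, -6.5, 2.7]
width: 45.1
hold xy [-0.46  5.85] z 67.73 F [ 0.27 -6.55] 2.66 T [-1.47  0.05  0.25] yaw 2.9723 [-3.1386 -0.0038]
clock: 30.62
eef_pos: [524.0, 172.2, 67.7]
tool_rot: [-3.139, -0.004, 2.972]
force: [0.6, -8.0, 2.8]
width: 45.0
hold xy [-0.47  5.85] z 67.71 F [ 1.96 -7.8 ] 2.83 T [-1.43  0.1   0.21] yaw 2.9723 [-3.1386 -0.0039]
```

```bash
python3 -m inch '{"travel":[[-0.01,0,0],[-0.02,0,0],[-0.03,0,0],[-0.04,0,0],[-0.05,0,0],[-0.05,0,0],[-0.05,0,0],[-0.05,0,0],[-0.05,0,0],[-0.05,0,0]],"twist":[0,0,0,0,0,0,0,0,0,0],"fingers":[3.5,3.5,3.5,3.5,3.5,3.5,3.5,3.5,3.5,3.5]}'; python3 st.py; python3 -m inch '{"travel":[[-0.02,0,0],[-0.03,0,0],[-0.03,0,0],[-0.03,0,0],[-0.03,0,0],[-0.03,0,0],[-0.03,0,0],[-0.03,0,0],[-0.03,0,0],[-0.03,0,0]],"twist":[0,0,0,0,0,0,0,0,0,0],"fingers":[3.5,3.5,3.5,3.5,3.5,3.5,3.5,3.5,3.5,3.5]}'; python3 st.py
```

```text
clock: 31.45
eef_pos: [524.0, 172.2, 67.7]
tool_rot: [-3.138, -0.005, 2.973]
force: [-1.3, -7.3, 4.7]
width: 44.5
hold xy [-0.45  5.85] z 67.72 F [-0.07 -7.39] 4.72 T [-1.42  0.27  0.29] yaw 2.9725 [-3.1384 -0.0047]
clock: 32.28
eef_pos: [524.1, 172.3, 67.7]
tool_rot: [-3.138, -0.005, 2.973]
force: [-3.6, -6.5, 4.4]
width: 44.9
hold xy [-0.42  5.87] z 67.75 F [-2.5  -7.04] 4.44 T [-1.43  0.37  0.26] yaw 2.9727 [-3.1383 -0.0052]
```

```bash
python3 -m inch '{"travel":[[0.03,-0.03,0],[0.06,-0.06,0],[0.09,-0.09,0],[0.1,-0.1,0],[0.1,-0.1,0],[0.1,-0.1,0],[0.1,-0.1,0],[0.1,-0.1,0],[0.1,-0.1,0],[0.1,-0.1,0]],"twist":[0,0,0,0,0,0,0,0,0,0],"fingers":[3.5,3.5,3.5,3.5,3.5,3.5,3.5,3.5,3.5,3.5]}'; python3 st.py
```

```text
clock: 33.12
eef_pos: [524.0, 172.2, 67.7]
tool_rot: [-3.14, -0.003, 2.973]
force: [-0.9, -4.9, 2.2]
width: 44.8
hold xy [-0.44  5.82] z 67.71 F [-0.04 -4.94] 2.24 T [-1.21 -0.05  0.21] yaw 2.9728 [-3.1398e+00 -3.1000e-03]
```

Still bearing on both. Now I'll open gently.

```bash
python3 -m inch '{"travel":[[0,0,0],[0,0,0],[0,0,0],[0,0,0],[0,0,0],[0,0,0],[0,0,0],[0,0,0],[0,0,0],[0,0,0]],"twist":[0,0,0,0,0,0,0,0,0,0],"fingers":[4.4,4.6,4.8,5.0,5.2,5.5,6,6.5,7,7]}'; python3 st.py;  python3 - <<'E'
from h import *
im=snap('wrist','w16')
cv2.imwrite('pics/w16b.png',cv2.resize(im['frame'][:,:,::-1],(800,600),interpolation=cv2.INTER_CUBIC))
E
```

```text
clock: 33.95
eef_pos: [525.7, 173.0, 68.1]
tool_rot: [3.141, 0.0, 2.973]
force: [1.0, 0.4, 0.4]
width: 70.0
hold xy [1.02 6.86] z 68.13 F [0.94 0.61] 0.39 T [-0.02  0.02 -0.02] yaw 2.9726 [3.1414 0.    ]
```

View pics/w16b.png

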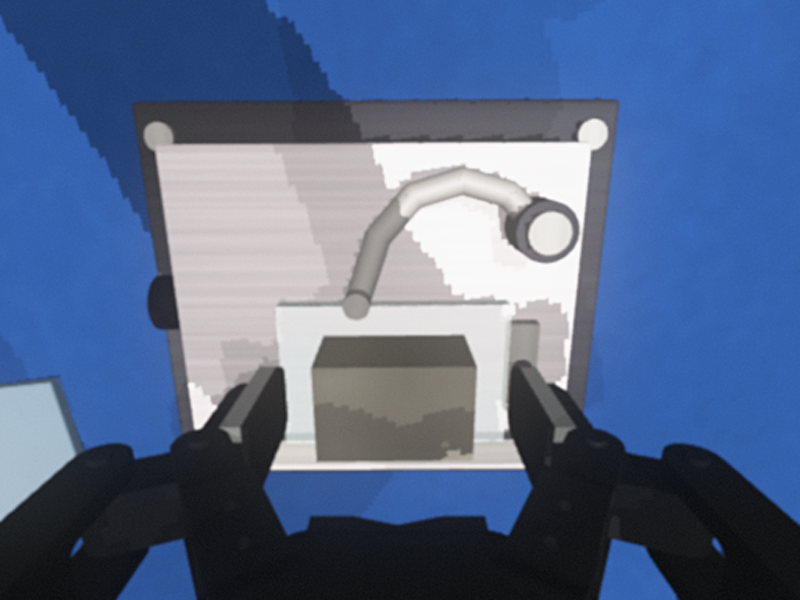

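The slide is released, seated against the edge and touching the stop (glass edge at about 509, stop face about 510). Next I'll raise the gripper straight up.

```bash
python3 -m inch '{"travel":[[0,0,-0.5],[0,0,-1.5],[0,0,-3],[0,0,-5],[0,0,-7],[0,0,-9],[0,0,-10],[0,0,-10],[0,0,-10],[0,0,-10]],"twist":[0,0,0,0,0,0,0,0,0,0],"fingers":[7,7,7,7,7,7,7,7,7,7]}'; python3 st.py;  python3 - <<'E'
from h import *
im=snap('wrist','w17')
cv2.imwrite('pics/w17b.png',cv2.resize(im['frame'][60:240,140:360,::-1],None,fx=3.3,fy=3.3,interpolation=cv2.INTER_CUBIC))
im=snap('scene','s17')
cv2.imwrite('pics/s17b.png',cv2.resize(im['frame'][:,:,::-1],(800,600),interpolation=cv2.INTER_CUBIC))
E
```

```text
clock: 34.83
eef_pos: [525.0, 172.7, 167.4]
tool_rot: [-3.141, -0.001, 2.973]
force: [0.1, 0.9, 0.1]
width: 69.8
hold xy [0.42 6.43] z 167.36 F [-0.08  0.91] 0.15 T [0.03 0.   0.02] yaw 2.9726 [-3.1409e+00 -1.4000e-03]
```

View pics/w17b.png

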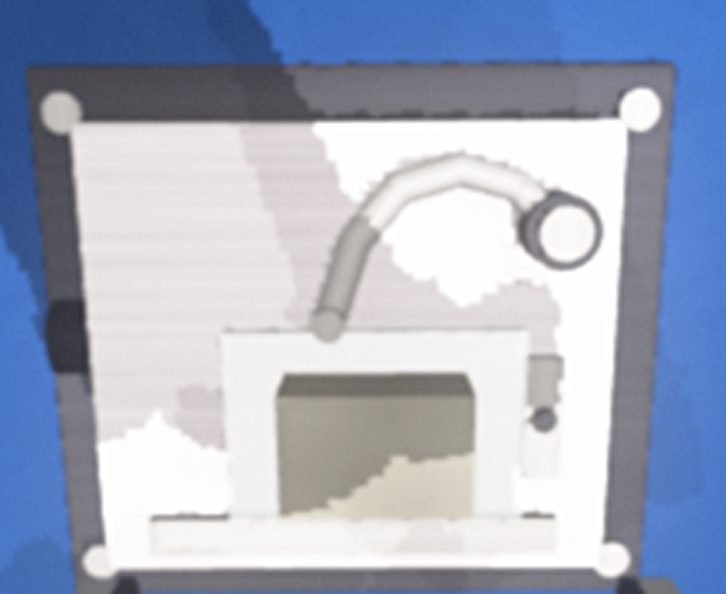

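View pics/s17b.png

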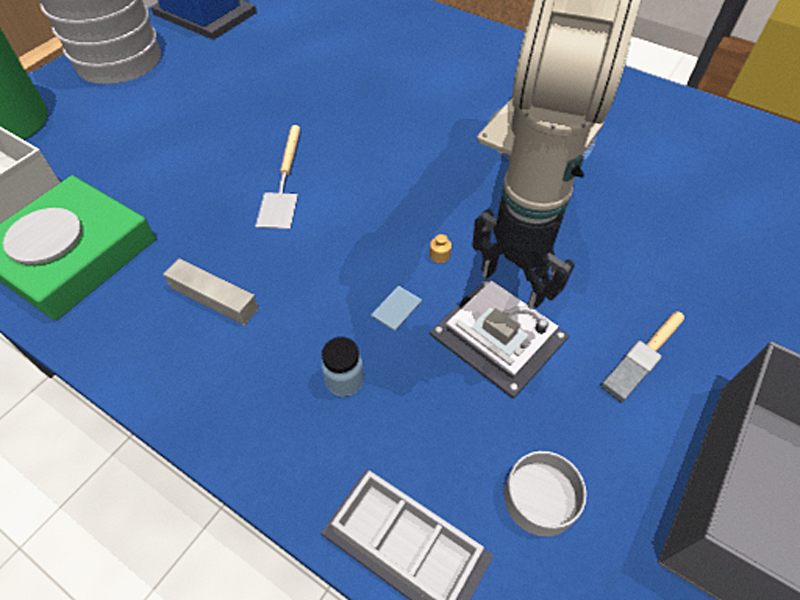

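```bash
python3 -c "
from cell import ctrl
print(ctrl.finish_job())"
```

```text
the job is handed in; nothing more can be done
None
```

The mounted section is in the slide holder, and I handed the job in at about 35 s of the 72 s allowed. `ctrl.finish_job()` reports no verdict, so whether it passed is not confirmed.

**What I did:** I gripped the block by its ends and drew the curved arm back with the slide's long edge. It went to roughly 0.3 rad, estimated from position, at about 6 N on the wrist. I then lowered the slide flat and eased it along by feel to the fixed edge and the end stop, and let go.

**Last checks:**
- **Before release:** the wrist forces put the slide on the fixed edge at about 5 N and on the end stop at about 4–5 N. I eased both off a little before opening the fingers. These are estimates: wrist noise is about ±0.7 N, and I had to subtract the arm's own push and friction.
- **After release:** the pictures show the glass flush along the fixed edge, touching the end stop, with the roller bearing on its long side. The wrist force was back near zero, and in the scene picture the bystanders look where they started.
- **Snag on the way:** the first push towards the end stop stalled about 2 mm along, with 4–5 N on the wrist. I put that down to deck friction; I raised the tool 0.2 mm and it slid on.
- **Disagreement:** the camera calibrations differed by about 2 mm, so I set the final position by contact, not by the pictures. I did not measure the slide's final position in numbers.

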